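# Check a gingerbread house with the firmness gauge

### The arm

A 6-joint arm with a two-finger parallel gripper is mounted at the origin on the work surface. World frame = base frame: x ahead of the robot, y to its left, z up, the work surface at z = 0. Lengths are in mm, angles in rad, forces in N, time in s.
With the tool pointing down it reaches from about 275 to 750 mm from the base axis. Payload 10.2 kg.
Tool frame: the origin (TCP) lies between the finger pads; the fingertips stand 25 mm ahead of it and the grasp point (between the pads) lies 6 mm ahead of it; z points along the fingers, y is the line along which they close (so a half turn about z gives the same grasp; the last joint's range is limited). The gripper opens to 85 mm and grips with 20 to 120 N. Pads are 22 mm wide; open, the fingers measure 114 mm over their backs; the gripper's body (76 mm by 85 mm) begins 54 mm behind the grasp point. The pads swing forward as they close: fully open they stand 13 mm farther back than shut.
Start: joints at [0.974, 0.313, 1.498, -0, 1.331, -0.223], TCP at [191.72, 488.748, 223.994] pointing down, gripper open.
Joint ranges: [-2.94, 2.94], [-0.97, 2.17], [0.19, 2.56], [-1.23, 4.37], [0.02, 3.11], [-2.88, 2.88]. Speed limits (rad/s): [2.39, 2.39, 3.01, 3.14, 3.14, 3.14].

### API

Orientations are given as a unit quaternion [w, x, y, z].
In Python, from rig import ctrl, eyes, finish_job gives the robot as it stands.
- The arm moves only by the tool step_arm, never from a script. Its argument "increments" is a list of rows, each an object of numbers: "dx", "dy", "dz": the shift along the tool's x, y, z in units of 25 mm (1.0 is 25 mm); "wx", "wy", "wz": the turn, a rotation vector about the tool's x, y, z in units of 6 degrees (1.0 is 6 degrees). A call has 1 to 5 rows; each row shifts and turns the commanded pose from where the row before left it, along the tool's axes as they then stand; what a row does not reach is not made up. A row lasts 1/10 s, in which the tool goes at most 50 mm and 8.59 degrees, less where a joint would pass 70% of its speed; a pose out of reach is approached as far as the arm can. A call is refused whole if a number of a shift passes 1 or a number of a turn 1, either way. A call with a gripper value outside its range is refused whole. "fingers" is the finger opening in mm, from 0 to 85.4, set as the call begins (left out, the last holds). The fingers move at their own pace and stop on an object; "squeeze" is the grip in N (left out, the last holds). Time passes only in rows, so rows that do not move let the fingers close. It gives the time, the measured TCP pose, the force, the opening and the grip force at its end, in the units of the state.
- ctrl.sense(): the state, without advancing time (a new reading comes with each control period).
- eyes.capture(name): name is "side" or "top"; returns a dict with "frame" (384x512x3 uint8, blue, green, red), "fx", "fy", "cx", "cy" (pixels), "R" (3x3) and "t" (3): a world point X has camera coordinates R X + t. Camera axes: x right, y down, z forward; pixel columns grow to the right and rows downward; lengths in mm; the calibration is good to about 2 mm. A picture is of the moment at which its call begins. There is no depth.
- finish_job(): hands the job in; it is judged then, once.
Trained networks look in the newest picture that a camera, given by its name, has taken for a name from the list of things; names that differ only in an ending like _2 or _b are one class to them, and where a whole thing is asked for, a point or a joint stands for the part that bears it (a point fixed in the world has none). Each returns a list of dicts, best first, with "p" (0 to 1); they miss things now and then, are a little off and sometimes report something else, mostly with a low value. They report only what shows in the picture. A call takes as long as a camera call. They do not tell look-alikes from the thing itself.
- eyes.cut_out(camera, label): "mask" (384x512 bool, what is visible of it).
- eyes.landmark_of(camera, label): "point" ([x, y, z] in mm, in the coordinates of the camera as it stood for that picture, good to about 4 mm: a listed point, or the origin of a listed thing).
The state is a dict: "time_s": time; "joints": joint angles; "dq": joint speeds; "tau": joint torques, N m; "eef_pos": TCP position; "ee_rot": TCP orientation; "force": force on the tool from outside, world axes, zero at the start; "wrist_torque": the same for the moment, N m; "grip_width": opening from 0.0 (shut) to 1.0 (fully open); "grip_force": force on a finger pad.
Only numpy, scipy, OpenCV 4.12 (cv2) and the standard library are available. Lean on these libraries where they do the work, as an engineer would, in place of code of your own. Each camera call takes 0.05 s, during which the arm holds its last target. There are 200 camera calls.

### The job

Lay the gingerbread house on the narrow sloped wooden rest, iced face up, roof end up the slope and its straight foot down at the lip, and let go of it. Then take the firmness gauge out of its wooden block and press its sprung tip lightly on the biscuit inside the round iced window, the gauge square to the sloping face, until the tip is pushed about half way in. Finish while still holding the gauge pressed there, steady; do not press hard, and leave the other things on the table where they are.

Things in the scene. Friction and masses are not known exactly. Their poses are not given: they have to be found in the camera images.
- house: House-shaped gingerbread, the only biscuit with a pointed roof: brown, white icing lines on top, about 70 g, 14 mm thick, flat on the table. A 60 x 60 mm square wall (grip across its parallel sides) plus the roof, 90 mm long in all. Origin: underside, centre of the square wall; x to the roof tip (foot at x = -30 mm), z up. At the start x points away from the robot, within about 30 degrees.
- window (a point): Centre of the round iced window on the house's top face: the marked spot, inside a thin white icing ring of 20 mm diameter. In the house frame at x = +12 mm, y = 0, z = +14 mm.
- roof_tip (a point): Tip of the house's pointed roof, on its top face: house frame x = +60, y = 0, z = +14 mm.
- deck: Pale sloping board of the wooden rest, fixed: 105 mm long, only 50 mm wide (the house overhangs 5 mm each side), rising 18 degrees away from the robot, an 8 mm high lip across its low end. Origin: top face, middle of the lip's inner side, 60 mm above the table; x up the slope (within 17 degrees of straight away), z square out of it. House seated: its origin at x = 30 mm, y = z = 0, axes parallel.
- rest: The whole rest, fixed to the table: dark foot plate 130 x 90 x 12 mm and a central post 40 x 34 mm under the board. Origin: on the table, centre of the foot plate, 50 mm along x from below the deck's origin; x as the deck's, level.
- block: Wooden block, fixed, 70 x 70 x 66 mm high, with an upright through hole of 22 mm diameter in which the gauge stands. Origin: centre of its underside, on the table.
- gauge: Firmness gauge, loose, 0.15 kg, 154 mm long, upright in the block. Up its z axis: steel tip 10 mm dia (z = -58 to -40), barrel 20 mm dia (-40 to 0), collar 32 mm dia (0 to 6, resting on the block's top), round dial 40 mm dia, 16 mm thick, facing x (6 to 46), black grip 24 x 24 mm, flats facing x and y (44 to 96). Origin: on the axis under the collar, 66 mm above the table at the start.
- gauge_grip (a point): Where to grip the gauge from above, across two flats of its square grip: on its axis at z = 72 mm in the gauge frame, 24 mm below its top. The gauge must rise 60 mm to clear the block.
- tip_end (a point): Centre of the flat end of the gauge's sprung tip; with the spring free it lies at z = -58 mm in the gauge frame.
- tip (a joint): How far the sprung tip is pushed into the barrel, in m: 0 free, 0.012 bottomed. The spring gives about 0.8 N at first contact and 0.4 N more for each mm: 3.2 N half way in, 5.6 N just before it bottoms; past that the force climbs steeply.
- round_biscuit: Bystander: round biscuit, 68 mm across, 14 mm thick; origin under its centre.
- bell_biscuit: Bystander: bell-shaped biscuit, about 77 x 72 mm, 14 mm thick; origin on its underside near the middle.
- jar: Bystander: glass jar with steel cap, 52 mm across, 75 mm high; origin under its centre.
- spatula: Bystander: spatula lying flat, 200 mm long; origin under its middle, x along it.
- cutter: Bystander: steel biscuit-cutter ring, 60 mm across, 22 mm high; origin under its centre.
- bowl: Bystander: white bowl, 100 mm across the rim, 45 mm high; origin under its centre.
- carton: Bystander: small closed gift carton, 120 x 100 x 40 mm; origin under its centre.
There are look-alikes about, which are no part of the job. What is shaped like the house but green is not meant.

How it is judged (in metres and radians):
On the way, in this order (a step that is already met when the one before it is completed fails the run):
1. the gingerbread house lies on the sloped board, roof up the slope, foot at the lip, let go and at rest (x of house in the frame of deck between 0.024 and 0.04 m and y of house in the frame of deck between -0.012 and 0.012 m and z of house in the frame of deck between -0.004 and 0.005 m and angle between the z axis of house and the z axis of deck, either way round below 0.1 rad and x of roof_tip in the frame of deck above 0.075 m and contact force between the fingers and house below 0.2 N and linear speed of house below 0.02 m/s), for 0.3 s.
2. the gauge is drawn out of its block and held by the fingers (distance between gauge and block above 0.125 m and height (world z) of tip_end above 0.07 m and contact force between the fingers and gauge above 1 N), for 0.1 s.
At the end, for the whole second after the job is handed in: House flat on the board (0.1 rad), roof up, foot within 10 mm of the lip, 12 mm of the mid-line, fingers off it; held gauge within 0.14 rad of square, tip within 7 mm of the window's centre, pushed in 2.5 to 9.7 mm at 0.8 to 7 N, touching neither rest nor block; all steady (x of house in the frame of deck between 0.024 and 0.04 m and y of house in the frame of deck between -0.012 and 0.012 m and z of house in the frame of deck between -0.004 and 0.005 m and angle between the z axis of house and the z axis of deck, either way round below 0.1 rad and x of roof_tip in the frame of deck above 0.075 m and contact force between the fingers and house below 0.2 N and distance between tip_end and window below 0.007 m and angle between the z axis of gauge and the z axis of house, either way round below 0.14 rad and contact force between gauge and house between 0.8 and 7 N and value of joint tip between 0.0025 and 0.0097 m and contact force between the fingers and gauge above 1 N and contact force between gauge and rest below 0.1 N and contact force between gauge and block below 0.1 N and linear speed of each of gauge, house below 0.01 m/s); the arm keeps its last pose, push and grip.
It fails at once if the gauge is pressed hard on the biscuit (over 12 N) (contact force between gauge and house above 12 N).
It fails at once if another thing on the table (biscuit, jar, spatula, cutter, bowl or carton) is moved more than 30 mm (distance of any of round_biscuit, bell_biscuit, jar, spatula, cutter, bowl, carton from where it was at the start of the episode above 0.03 m).
It also fails if it takes over 45 s, if anything falls off the work surface, if the arm or the gripper's body presses on something with over 40 N, if the wrist force passes 120 N, or if a joint passes its speed limit or range.

## Working session

There is one attempt and no reset: what is moved stays moved. The work goes in short steps, Python scripts to look and compute and a tool call to move; the robot and the scene stay as the last step left them, time stands still between calls to the robot, and variables do not carry over. Pictures are saved under pics/ and viewed, at most 10 in all, crops included, and the job is handed in when it is done.

Besides the shell and the picture viewer there is one more tool, called after "Request:" by a JSON object that holds its "api" and its "payload". step_arm: Moves the arm, as the interface text tells. Its arguments: {"type":"object","properties":{"increments":{"type":"array"},"fingers":{"type":"number"},"squeeze":{"type":"number"}},"required":["increments"]}

```bash
mkdir -p pics; cat > h.py <<'E'
import numpy as np, cv2, sys
from scipy.spatial.transform import Rotation as Ro
from rig import ctrl, eyes, finish_job
def w(c,p): return np.array(c["R"]).T@(np.array(p)-np.array(c["t"]))
def px(c,X):
    q=np.array(c["R"])@np.array(X)+np.array(c["t"]); return np.array([c["fx"]*q[0]/q[2]+c["cx"],c["fy"]*q[1]/q[2]+c["cy"]])
def ray(c,uv,z):
    R=np.array(c["R"]);C=-R.T@np.array(c["t"]);d=R.T@np.array([(uv[0]-c["cx"])/c["fx"],(uv[1]-c["cy"])/c["fy"],1]);return C+d*(z-C[2])/d[2]
E
python3 - <<'E'
from h import *
np.set_printoptions(precision=1,suppress=True)
for cam in("side","top"):
    c=eyes.capture(cam);cv2.imwrite(f"pics/{cam}0.png",cv2.resize(c["frame"],(768,576)))
    for n in["house","window","roof_tip","deck","rest","block","gauge","gauge_grip","tip_end","jar","carton","bowl","spatula"]:
        for r in eyes.landmark_of(cam,n)[:3]:
            W=w(c,r["point"]);print(cam,n,round(r["p"],2),W,px(c,W))
print(ctrl.sense())
E
```

```text
side house 0.64 [564.6 423.8  -1.2] [181.8 156.8]
side window 0.69 [567.8 411.1  13.4] [184.2 154.5]
side window 0.64 [569.9 272.   18.5] [208.9 172.9]
side window 0.64 [ 630.7 -455.4    5.6] [415.5 317.4]
side roof_tip 0.98 [568.8 274.3  15.7] [208.2 173.4]
side roof_tip 0.74 [571.8 363.3  17. ] [193.2 159.7]
side deck 0.83 [ 419.8 -101.7   59.8] [244.6 256.1]
side deck 0.63 [460.8 134.3   1.3] [205.4 215.6]
side rest 0.8 [473.4 -91.9   1.7] [259.4 259.3]
side block 0.55 [ 555.8 -300.8    2.5] [341.8 293. ]
side gauge 0.71 [ 560.3 -295.    65.2] [344.1 273.4]
side gauge_grip 0.77 [ 554.8 -299.8  138.7] [347.6 253.9]
side tip_end 0.75 [ 556.6 -297.1   67.4] [343.8 274.1]
side jar 0.87 [739.9  26.5  -2.7] [303.4 194.6]
side jar 0.19 [ 558.  -297.6   -0. ] [341.4 292.4]
side carton 0.57 [719.2 331.6   3.3] [235.9 150.6]
side bowl 0.9 [ 628.1 -454.8    1.6] [414.2 319. ]
side bowl 0.23 [ 557.1 -298.   138.7] [347.6 253. ]
side spatula 0.82 [ 731.7 -184.7    0.5] [355.  233.5]
top house 0.64 [508.6 286.9  -0.1] [157.9 213.5]
top house 0.6 [567.8 422.5   1.6] [114.7 200. ]
top window 0.88
[... 525 characters left out ...]
 ] [233.4 137.6]
top jar 0.56 [ 558.7 -301.9    0.3] [336.1 178.7]
top jar 0.51 [458.8 130.5   4.4] [207.5 223.3]
top carton 0.98 [720.3 335.5   1.6] [139.4 152.2]
top bowl 0.76 [ 634.9 -454.9    5. ] [378.2 151.3]
top bowl 0.31 [427.8 -99.7  61.4] [281.4 223. ]
top spatula 0.73 [ 727.2 -192.4   -0.6] [296.3 134. ]
{'time_s': 1.4, 'joints': array([ 1. ,  0.3,  1.5,  0. ,  1.3, -0.2]), 'dq': array([ 0., -0.,  0., -0.,  0.,  0.]), 'tau': array([ -0. , -41.2, -26. ,  -0. ,   0. ,   0. ]), 'eef_pos': array([191.7, 488.7, 224. ]), 'ee_rot': array([-0. ,  0.2,  1. , -0. ]), 'force': array([-0.8, -0.4,  1.1]), 'wrist_torque': array([0., 0., 0.]), 'grip_force': 0.0, 'grip_width': 1.0016835015109093}
```

View pictures.

View pics/top0.png

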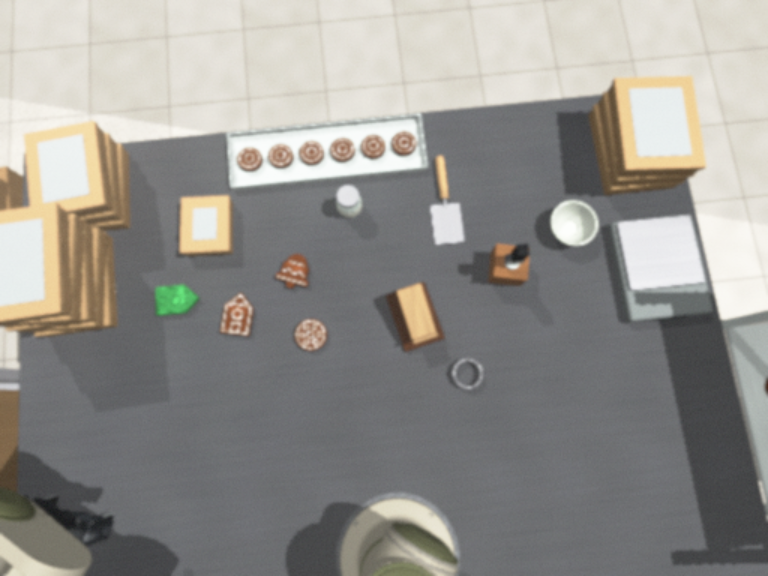

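View pics/side0.png

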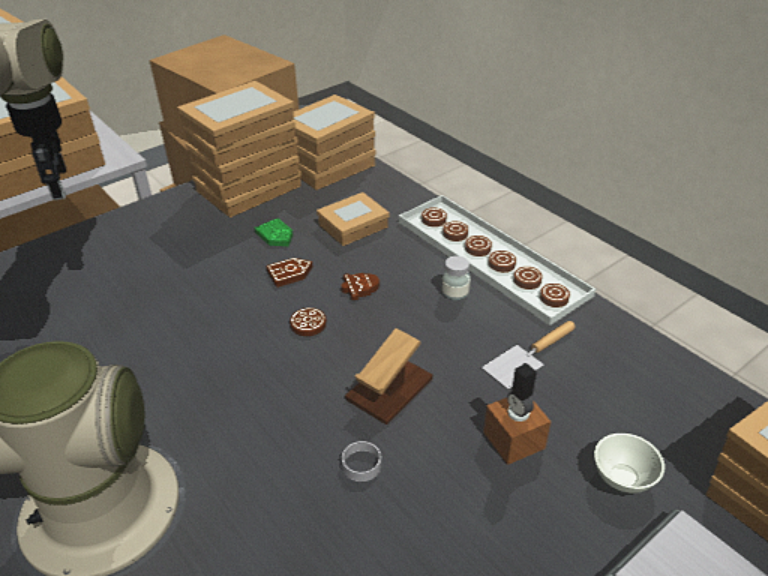

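```bash
cat >> h.py <<'E'
from scipy.optimize import minimize
def box(x0,x1,y0,y1,z0,z1): return np.array([[x,y,z] for x in(x0,x1) for y in(y0,y1) for z in(z0,z1)],float)
def cyl(r,z0,z1,ax=2,o=(0,0,0)):
    a=np.linspace(0,2*np.pi,24,endpoint=False);P=np.vstack([np.c_[r*np.cos(a),r*np.sin(a),0*a+z] for z in(z0,z1)])
    if ax==0:P=P[:,[2,0,1]]
    return P+np.array(o)
HOUSE=[np.array([[x,y,z] for x,y in((-30,-30),(-30,30),(30,30),(30,-30),(60,0)) for z in(0,14)],float)]
s,c_=np.sin(np.radians(18)),np.cos(np.radians(18))
def dk(P): return np.c_[P[:,0]*c_-P[:,2]*s-50,P[:,1],P[:,0]*s+P[:,2]*c_+60]   # deck -> rest frame
DECK=[dk(box(0,105,-25,25,-10,0)),dk(box(-8,0,-25,25,-10,8))]
REST=DECK+[box(-65,65,-45,45,0,12),box(-20,20,-17,17,0,60)]
GAUGE=[cyl(16,66,72),cyl(20,-8,8,0,(0,0,92)),box(-12,12,-12,12,110,162)]
BLOCK=[box(-35,35,-35,35,0,66)]
def sil(c,parts,p,S=4):
    m=np.zeros((384*S,512*S),np.uint8);Rz=Ro.from_euler('z',p[2]).as_matrix()
    for P in parts:
        W=P@Rz.T+np.array([p[0],p[1],0]);uv=np.array([px(c,X) for X in W])
        cv2.fillConvexPoly(m,cv2.convexHull(np.round((uv+.5)*S).astype(np.int32)),255)
    return cv2.resize(m,(512,384),interpolation=cv2.INTER_AREA)/255.
def fit(obs,parts,p0,yaws):
    def cost(p): return sum(np.abs(sil(c,parts,p)-m).sum()/m.sum() for c,m in obs)
    best=None
    for y in yaws:
        r=minimize(cost,[p0[0],p0[1],y],method="Nelder-Mead",options=dict(initial_simplex=[[p0[0],p0[1],y],[p0[0]+8,p0[1],y],[p0[0],p0[1]+8,y],[p0[0],p0[1],y+.15]],maxiter=70))
        if best is None or r.fun<best.fun:best=r
    return best.x,best.fun
def pick(cam,label,uv):
    rs=[r for r in eyes.cut_out(cam,label) if r["p"]>.25 and r["mask"].sum()>20]
    rs=sorted(rs,key=lambda r:np.hypot(*(np.argwhere(r["mask"]).mean(0)[::-1]-uv)))
    return (rs[0]["mask"].astype(float),rs[0]["p"]) if rs else None
E
cat > m1.py <<'E'
from h import *
np.set_printoptions(precision=3,suppress=True)
C={k:eyes.capture(k) for k in("side","top")}
for n,parts,p0,zc,ys in[("house",HOUSE,(513,285),7,[-.3,0]),("rest",REST,(476,-93),40,[.0,.2]),("deck",DECK,(476,-93),70,[.0,.2]),("gauge",GAUGE,(558,-300),120,[-.6,0,.6,1.2]),("block",BLOCK,(558,-300),33,[-.3,0,.3])]:
    obs=[]
    for k in C:
        r=pick(k,n,px(C[k],[*p0,zc]))
        if r is None: print(n,k,"none");continue
        m,p=r;d=np.argwhere(m>0).mean(0)[::-1]-px(C[k],[*p0,zc]);print(n,k,"p",round(p,2),"area",m.sum(),"off",d)
        obs.append((C[k],m)); print("   single",*fit([(C[k],m)],parts,p0,ys))
    print("  ",n,*fit(obs,parts,p0,ys))
for k,(x,y,z) in{"side":(558,-300,115)}.items():
    u,v=map(int,px(C[k],(x,y,z)));g=cv2.resize(C[k]["frame"][v-30:v+30,u-30:u+30],(420,420),interpolation=2)
    u,v=map(int,px(C["top"],(x,y,z)));g2=cv2.resize(C["top"]["frame"][v-18:v+18,u-18:u+18],(360,420),interpolation=2)
    cv2.imwrite("pics/g.png",np.hstack([g,g2]))
E
python3 m1.py
```

```text
house side p 0.89 area 428.0 off [ 0.7   -1.009]
   single [508.493 290.787  -0.202] 0.06240608392889867
house top p 0.67 area 488.0 off [-0.21  -0.664]
   single [508.19  287.528  -0.218] 0.05832529733204757
   house [507.711 288.199  -0.225] 0.1505909089543585
rest side p 0.79 area 1978.0 off [-1.65   3.619]
   single [473.744 -88.067   0.216] 0.033918198219631636
rest top p 0.73 area 1124.0 off [-1.02   2.124]
   single [475.44  -90.659   0.226] 0.0520375409950457
   rest [474.386 -89.394   0.22 ] 0.11467585771305165
deck side p 0.89 area 913.0 off [-2.156  0.337]
   single [475.963 -88.61    0.215] 0.05523269548783368
deck top p 0.8 area 633.0 off [-0.628  0.961]
   single [476.118 -89.993   0.243] 0.05527986866152464
   deck [475.323 -89.578   0.226] 0.11845185949464787
gauge side p 0.91 area 509.0 off [-0.587  2.513]
   single [ 557.557 -299.573    0.354] 0.11709233791748526
gauge top p 0.52 area 195.0 off [-0.191  1.07 ]
   single [ 557.07  -301.237   -0.123] 0.08754147812971343
   gauge [ 557.19  -300.826   -0.039] 0.24057242140219137
block side p 0.83 area 1236.0 off [-0.688  3.237]
   single [ 556.906 -299.385   -0.239] 0.24479662415127862
block top p 0.79 area 470.0 off [-1.02   1.803]
   single [ 557.615 -301.572   -0.22 ] 0.4612599082186066
   block [ 556.856 -300.589   -0.218] 0.7214723906501249
```

View pics/g.png

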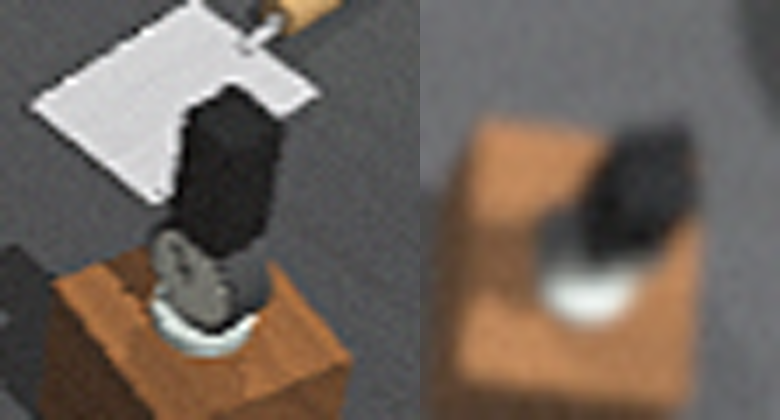

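```bash
cat >> h.py <<'E'
HY=-.215; HP=np.array([508,288,0.]); DY=.222; DO=np.array([426.2,-100.7,60.])
RD=Ro.from_euler('z',DY)*Ro.from_euler('y',-np.radians(18))
FLIP=Ro.from_matrix(np.array([[-1,0,0],[0,1,0],[0,0,-1.]]))   # tool in object: x=-X,y=Y,z=-Z
def cur():
    st=ctrl.sense();q=np.array(st["ee_rot"],float);return np.array(st["eef_pos"],float),Ro.from_quat([q[1],q[2],q[3],q[0]])
def plan(way,dec=2,vmax=24,start=None):
    p,R=start or cur();rows=[]
    for P,T in way:
        d=np.linalg.norm
        n=max(1,int(np.ceil(max(np.abs(R.inv().apply(P-p)).max()/vmax,np.degrees(np.abs((R.inv()*T).as_rotvec()).max())/5.7,d(P-p)/45,np.degrees(d((R.inv()*T).as_rotvec()))/8.4))))
        for k in range(n,0,-1):
            a=np.round(R.inv().apply(P-p)/k/25,dec);b=np.round(np.degrees((R.inv()*T).as_rotvec())/k/6,dec)
            p=p+R.apply(a*25);R=R*Ro.from_rotvec(np.radians(b*6));rows.append((a,b))
        rows.append("-- at %s"%np.round(p,1))
    i=0
    for r in rows:
        if isinstance(r,str):print(r);continue
        print(("[" if i%5==0 else " ")+"{"+",".join('"%s":%g'%(n,v) for n,v in zip(("dx","dy","dz","wx","wy","wz"),np.r_[r]) if v)+"}",end=",\n");i+=1
    return p,R
E
python3 - <<'E'
from h import *
print(cur()[1].as_matrix().round(3))
T=Ro.from_euler('z',HY)*FLIP
plan([(HP+[0,0,90],T),(HP+[0,0,28],T)])
E
```

```text
[[-0.931  0.365 -0.   ]
 [ 0.365  0.931 -0.   ]
 [ 0.    -0.    -1.   ]]
[{"dx":-0.92,"dy":-0.18,"dz":0.33,"wz":-0.09},
 {"dx":-0.92,"dy":-0.19,"dz":0.34,"wz":-0.1},
 {"dx":-0.92,"dy":-0.2,"dz":0.33,"wz":-0.09},
 {"dx":-0.91,"dy":-0.2,"dz":0.34,"wz":-0.1},
 {"dx":-0.91,"dy":-0.21,"dz":0.33,"wz":-0.09},
[{"dx":-0.91,"dy":-0.22,"dz":0.34,"wz":-0.1},
 {"dx":-0.91,"dy":-0.23,"dz":0.33,"wz":-0.09},
 {"dx":-0.9,"dy":-0.24,"dz":0.34,"wz":-0.1},
 {"dx":-0.9,"dy":-0.25,"dz":0.33,"wz":-0.09},
 {"dx":-0.9,"dy":-0.26,"dz":0.34,"wz":-0.1},
[{"dx":-0.9,"dy":-0.27,"dz":0.33,"wz":-0.09},
 {"dx":-0.89,"dy":-0.28,"dz":0.34,"wz":-0.1},
 {"dx":-0.89,"dy":-0.29,"dz":0.33,"wz":-0.09},
 {"dx":-0.89,"dy":-0.3,"dz":0.34,"wz":-0.1},
 {"dx":-0.89,"dy":-0.3,"dz":0.33,"wz":-0.09},
[{"dx":-0.88,"dy":-0.32,"dz":0.34,"wz":-0.1},
-- at [507.9 287.9  90. ]
 {"dz":0.83},
 {"dz":0.82},
 {"dz":0.83},
-- at [507.9 287.9  28. ]
```

Request:
{"api": "step_arm", "payload": {"increments": [{"dx": -0.92,"dy": -0.2,"dz": 0.33,"wz": -0.1},{"dx": -0.92,"dy": -0.2,"dz": 0.33,"wz": -0.1},{"dx": -0.92,"dy": -0.2,"dz": 0.33,"wz": -0.1},{"dx": -0.91,"dy": -0.2,"dz": 0.33,"wz": -0.1},{"dx": -0.91,"dy": -0.2,"dz": 0.33,"wz": -0.1}], "fingers": 85}}

```text
invalid input at $.increments[0]: expected keys dx, dy, dz, wx, wy, wz
```

Request:
{"api": "step_arm", "payload": {"increments": [{"dx": -0.91,"dy": -0.24,"dz": 0.33,"wz": -0.1},{"dx": -0.91,"dy": -0.24,"dz": 0.33,"wz": -0.1},{"dx": -0.9,"dy": -0.24,"dz": 0.33,"wz": -0.1},{"dx": -0.9,"dy": -0.24,"dz": 0.33,"wz": -0.1},{"dx": -0.9,"dy": -0.24,"dz": 0.33,"wz": -0.1}]}}

```text
invalid input at $.increments[0]: expected keys dx, dy, dz, wx, wy, wz
```

Request:
{"api": "step_arm", "payload": {"increments": [{"dx": -0.9,"dy": -0.29,"dz": 0.33,"wz": -0.1},{"dx": -0.89,"dy": -0.29,"dz": 0.33,"wz": -0.1},{"dx": -0.89,"dy": -0.29,"dz": 0.33,"wz": -0.1},{"dx": -0.89,"dy": -0.3,"dz": 0.33,"wz": -0.1},{"dx": -0.89,"dy": -0.3,"dz": 0.33}]}}

```text
invalid input at $.increments[0]: expected keys dx, dy, dz, wx, wy, wz
```

Request:
{"api": "step_arm", "payload": {"increments": [{"dx": -0.88,"dy": -0.3,"dz": 0.34},{}]}}

```text
invalid input at $.increments[0]: expected keys dx, dy, dz, wx, wy, wz
```

```bash
python3 - <<'E'
from h import *
T=Ro.from_euler('z',HY)*FLIP
print(cur()[0],ctrl.sense()["time_s"])
plan([(HP+[0,0,30],T)])
E
```

```text
[191.7130556  488.75088574 223.98549062] 2.0
[{"dx":-0.92,"dy":-0.18,"dz":0.48,"wz":-0.09},
 {"dx":-0.92,"dy":-0.19,"dz":0.49,"wz":-0.1},
 {"dx":-0.92,"dy":-0.2,"dz":0.48,"wz":-0.09},
 {"dx":-0.91,"dy":-0.2,"dz":0.49,"wz":-0.1},
 {"dx":-0.91,"dy":-0.21,"dz":0.48,"wz":-0.09},
[{"dx":-0.91,"dy":-0.22,"dz":0.49,"wz":-0.1},
 {"dx":-0.91,"dy":-0.23,"dz":0.48,"wz":-0.09},
 {"dx":-0.9,"dy":-0.24,"dz":0.49,"wz":-0.1},
 {"dx":-0.9,"dy":-0.25,"dz":0.48,"wz":-0.09},
 {"dx":-0.9,"dy":-0.26,"dz":0.49,"wz":-0.1},
[{"dx":-0.9,"dy":-0.27,"dz":0.48,"wz":-0.09},
 {"dx":-0.89,"dy":-0.28,"dz":0.49,"wz":-0.1},
 {"dx":-0.89,"dy":-0.29,"dz":0.48,"wz":-0.09},
 {"dx":-0.89,"dy":-0.3,"dz":0.49,"wz":-0.1},
 {"dx":-0.89,"dy":-0.3,"dz":0.48,"wz":-0.09},
[{"dx":-0.88,"dy":-0.32,"dz":0.49,"wz":-0.1},
-- at [507.9 287.9  30. ]
```

All six keys are needed in each row.

Request:
{"api": "step_arm", "payload": {"increments": [{"dx": -0.92,"dy": -0.2,"dz": 0.33,"wx": 0,"wy": 0,"wz": -0.1},{"dx": -0.92,"dy": -0.2,"dz": 0.33,"wx": 0,"wy": 0,"wz": -0.1},{"dx": -0.92,"dy": -0.2,"dz": 0.33,"wx": 0,"wy": 0,"wz": -0.1},{"dx": -0.91,"dy": -0.2,"dz": 0.33,"wx": 0,"wy": 0,"wz": -0.1},{"dx": -0.91,"dy": -0.2,"dz": 0.33,"wx": 0,"wy": 0,"wz": -0.1}], "fingers": 85}}

```text
time_s: 2.5
eef_pos: [291.3, 425.2, 182.5]
ee_rot: [0.0, 0.16, 0.987, 0.0]
force: [-0.1, -0.4, -0.7]
grip_width: 0.995
grip_force: 0.0
```

Request:
{"api": "step_arm", "payload": {"increments": [{"dx": -0.91,"dy": -0.24,"dz": 0.33,"wx": 0,"wy": 0,"wz": -0.1},{"dx": -0.91,"dy": -0.24,"dz": 0.33,"wx": 0,"wy": 0,"wz": -0.1},{"dx": -0.9,"dy": -0.24,"dz": 0.33,"wx": 0,"wy": 0,"wz": -0.1},{"dx": -0.9,"dy": -0.24,"dz": 0.33,"wx": 0,"wy": 0,"wz": -0.1},{"dx": -0.9,"dy": -0.24,"dz": 0.33,"wx": 0,"wy": 0,"wz": -0.1}]}}

```text
time_s: 3.0
eef_pos: [390.4, 363.0, 141.2]
ee_rot: [0.0, 0.134, 0.991, 0.0]
force: [0.5, -0.4, 0.6]
grip_width: 0.996
grip_force: 0.0
```

Request:
{"api": "step_arm", "payload": {"increments": [{"dx": -0.9,"dy": -0.29,"dz": 0.33,"wx": 0,"wy": 0,"wz": -0.1},{"dx": -0.89,"dy": -0.29,"dz": 0.33,"wx": 0,"wy": 0,"wz": -0.1},{"dx": -0.89,"dy": -0.29,"dz": 0.33,"wx": 0,"wy": 0,"wz": -0.1},{"dx": -0.89,"dy": -0.3,"dz": 0.33,"wx": 0,"wy": 0,"wz": -0.1},{"dx": -0.88,"dy": -0.3,"dz": 0.33,"wx": 0,"wy": 0,"wz": -0.1}]}}

```text
time_s: 3.5
eef_pos: [489.2, 300.1, 99.9]
ee_rot: [0.0, 0.108, 0.994, 0.0]
force: [-0.7, -0.2, 0.4]
grip_width: 0.999
grip_force: 0.0
```

Request:
{"api": "step_arm", "payload": {"increments": [{"dx": -0.88,"dy": -0.3,"dz": 0.34,"wx": 0,"wy": 0,"wz": 0},{"dx": 0,"dy": 0,"dz": 0,"wx": 0,"wy": 0,"wz": 0}]}}

```text
time_s: 3.7
eef_pos: [509.6, 287.0, 90.5]
ee_rot: [-0.001, 0.109, 0.994, -0.0]
force: [-0.1, 0.4, -0.7]
grip_width: 0.992
grip_force: 0.0
```

```bash
sed -i 's/zip(("dx","dy","dz","wx","wy","wz"),np.r_\[r\]) if v)/zip(("dx","dy","dz","wx","wy","wz"),np.r_[r]+0.))/' h.py; python3 - <<'E'
from h import *
T=Ro.from_euler('z',HY)*FLIP
print(cur()[0],ctrl.sense()["time_s"])
plan([(HP+[0,0,30],T)])
c={k:eyes.capture(k) for k in("side","top")}
for k in c:cv2.imwrite(f"pics/{k}1.png",c[k]["frame"])
a=c["side"]["frame"][110:230,130:250];b=c["top"]["frame"][160:250,105:205]
cv2.imwrite("pics/h1.png",np.hstack([cv2.resize(a,(400,400)),cv2.resize(b,(400,400))]))
E
```

```text
[509.59435537 286.95711981  90.48554226] 3.7
[{"dx":0.02,"dy":0.01,"dz":0.81,"wx":0,"wy":0,"wz":-0.01},
 {"dx":0.02,"dy":0.01,"dz":0.8,"wx":0,"wy":0,"wz":-0.01},
 {"dx":0.03,"dy":0.01,"dz":0.81,"wx":-0.01,"wy":-0.01,"wz":-0.02},
-- at [508. 288.  30.]
```

View pics/h1.png

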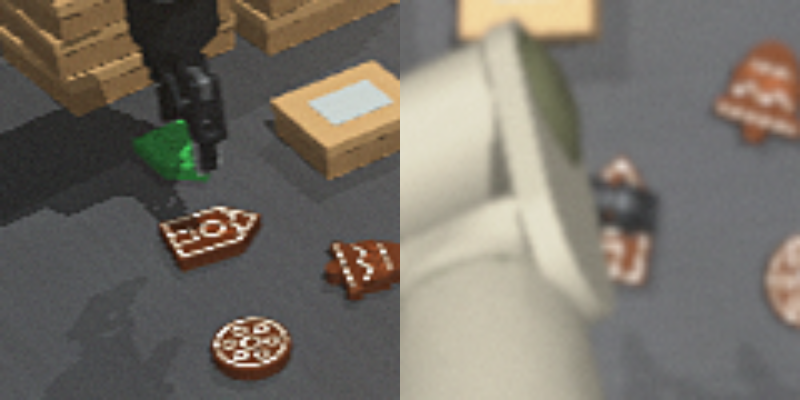

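Request:
{"api": "step_arm", "payload": {"increments": [{"dx": 0.03,"dy": 0.01,"dz": 0.85,"wx": 0,"wy": 0,"wz": 0},{"dx": 0.03,"dy": 0.01,"dz": 0.85,"wx": 0,"wy": 0,"wz": 0},{"dx": 0,"dy": 0,"dz": 0.8,"wx": 0,"wy": 0,"wz": 0},{"dx": 0,"dy": 0,"dz": 0,"wx": 0,"wy": 0,"wz": 0}]}}

```text
time_s: 4.2
eef_pos: [504.9, 289.7, 27.5]
ee_rot: [-0.002, 0.108, 0.994, -0.001]
force: [-0.7, 0.4, 0.1]
grip_width: 1.001
grip_force: 0.0
```

Request:
{"api": "step_arm", "payload": {"increments": [{"dx": 0,"dy": 0,"dz": 0.1,"wx": 0,"wy": 0,"wz": 0},{"dx": 0,"dy": 0,"dz": 0,"wx": 0,"wy": 0,"wz": 0},{"dx": 0,"dy": 0,"dz": 0,"wx": 0,"wy": 0,"wz": 0},{"dx": 0,"dy": 0,"dz": 0,"wx": 0,"wy": 0,"wz": 0},{"dx": 0,"dy": 0,"dz": 0,"wx": 0,"wy": 0,"wz": 0}], "fingers": 52, "squeeze": 30}}

```text
time_s: 4.7
eef_pos: [507.1, 289.5, 27.2]
ee_rot: [0.0, 0.108, 0.994, 0.0]
force: [0.4, 0.1, 0.8]
grip_width: 0.606
grip_force: 0.0
```

```bash
python3 - <<'E'
from h import *
c={k:eyes.capture(k) for k in("side","top")}
a=c["side"]["frame"][130:220,150:240];b=c["top"]["frame"][180:240,125:185]
cv2.imwrite("pics/h2.png",np.hstack([cv2.resize(a,(400,400),interpolation=2),cv2.resize(b,(400,400),interpolation=2)]))
print(ctrl.sense()["grip_force"],ctrl.sense()["grip_width"])
for r in eyes.landmark_of("side","house"): print(r["p"],w(c["side"],r["point"]))
E
```

```text
0.0 0.6118221339166584
0.61 [5.06005985e+02 2.87969823e+02 2.77782960e-01]
0.53 [561.35118687 422.22145786  -5.49693125]
```

View pics/h2.png

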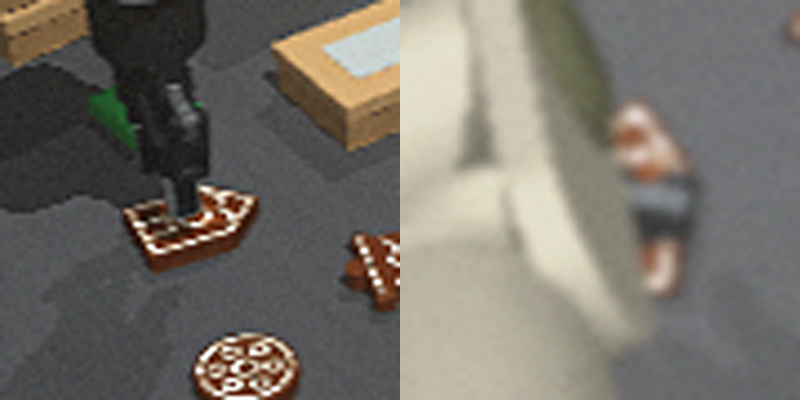

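Request:
{"api": "step_arm", "payload": {"increments": [{"dx": 0,"dy": 0,"dz": -0.2,"wx": 0,"wy": 0,"wz": 0},{"dx": 0,"dy": 0,"dz": 0,"wx": 0,"wy": 0,"wz": 0},{"dx": 0,"dy": 0,"dz": 0,"wx": 0,"wy": 0,"wz": 0},{"dx": 0,"dy": 0,"dz": 0,"wx": 0,"wy": 0,"wz": 0}], "fingers": 85}}

```text
time_s: 5.25
eef_pos: [506.9, 289.4, 31.7]
ee_rot: [-0.0, 0.108, 0.994, -0.0]
force: [-0.3, 0.5, -0.3]
grip_width: 1.0
grip_force: 0.0
```

Request:
{"api": "step_arm", "payload": {"increments": [{"dx": 0,"dy": 0,"dz": 0.2,"wx": 0,"wy": 0,"wz": 0},{"dx": 0,"dy": 0,"dz": 0.2,"wx": 0,"wy": 0,"wz": 0},{"dx": 0,"dy": 0,"dz": 0.14,"wx": 0,"wy": 0,"wz": 0},{"dx": 0,"dy": 0,"dz": 0.1,"wx": 0,"wy": 0,"wz": 0},{"dx": 0,"dy": 0,"dz": 0,"wx": 0,"wy": 0,"wz": 0}]}}

```text
time_s: 5.75
eef_pos: [506.7, 289.3, 15.2]
ee_rot: [-0.0, 0.108, 0.994, -0.0]
force: [0.6, 0.1, -0.5]
grip_width: 0.995
grip_force: 0.0
```

Request:
{"api": "step_arm", "payload": {"increments": [{"dx": 0,"dy": 0,"dz": 0,"wx": 0,"wy": 0,"wz": 0},{"dx": 0,"dy": 0,"dz": 0,"wx": 0,"wy": 0,"wz": 0},{"dx": 0,"dy": 0,"dz": 0,"wx": 0,"wy": 0,"wz": 0},{"dx": 0,"dy": 0,"dz": 0,"wx": 0,"wy": 0,"wz": 0},{"dx": 0,"dy": 0,"dz": 0,"wx": 0,"wy": 0,"wz": 0}], "fingers": 54, "squeeze": 30}}

```text
time_s: 6.25
eef_pos: [506.9, 289.4, 15.8]
ee_rot: [0.0, 0.108, 0.994, 0.0]
force: [-1.1, -0.2, -0.2]
grip_width: 0.632
grip_force: 0.0
```

```bash
python3 - <<'E'
from h import *
c={k:eyes.capture(k) for k in("side","top")}
a=c["side"]["frame"][130:220,150:240];b=c["top"]["frame"][180:240,125:185]
cv2.imwrite("pics/h3.png",np.hstack([cv2.resize(a,(400,400),interpolation=2),cv2.resize(b,(400,400),interpolation=2)]))
S=c["side"]
R=np.array(S["R"]);print("cam",-R.T@np.array(S["t"]))
s0,R0=cur()
for n,d in(("tcp",0),("tip25",25),("tip10",10)):
  for y in(-30,30):print(n,y,(px(S,s0+R0.apply([0,y,d]))-[150,130])*400/90)
E
```

```text
cam [ -39.96683633 -732.30941509  913.19201958]
tcp -30 [187.56196744 242.42752971]
tcp 30 [156.92312359 194.4221139 ]
tip25 -30 [191.27318042 270.77202784]
tip25 30 [160.86527466 222.50581161]
tip10 -30 [189.05649074 253.84199527]
tip10 30 [158.51035015 205.72944079]
```

View pics/h3.png

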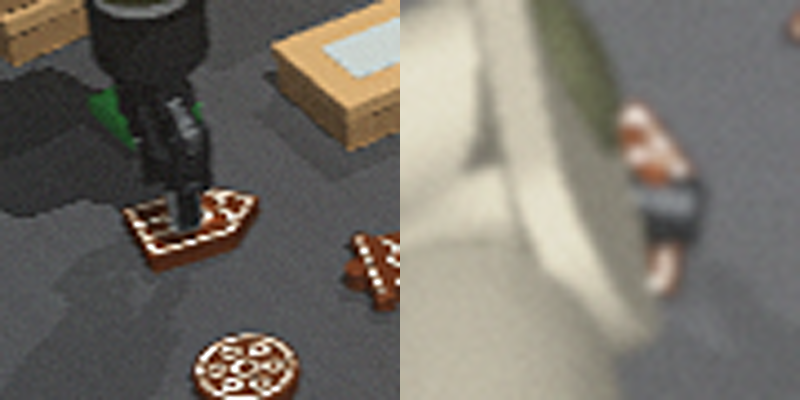

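```bash
python3 - <<'E'
from h import *
c=eyes.capture("side");s0,R0=cur();print(s0)
print("h3 finger tip seen (192,182); h1 seen (193,159.5)")
for y in(-27,-35):
  print("h3",y,[(d,px(c,s0+R0.apply([0,y,d])).round(1)) for d in(-10,0,10,25)])
p1=np.array([509.6,287,90.5])
for y in(-43,-55):
  print("h1",y,[(d,px(c,p1+R0.apply([0,y,d])).round(1)) for d in(-10,0,10,25)])
# dark fingertip pixels
f=c["frame"];g=cv2.cvtColor(f,cv2.COLOR_BGR2HSV)
for r in range(170,192): print(r,[tuple(f[r,x]) for x in range(186,202,3)])
E
```

```text
[506.88443646 289.40510588  15.74593093]
h3 finger tip seen (192,182); h1 seen (193,159.5)
h3 -27 [(-10, array([191.5, 181.4])), (0, array([191.9, 184. ])), (10, array([192.2, 186.6])), (25, array([192.7, 190.4]))]
h3 -35 [(-10, array([192.5, 182.9])), (0, array([192.8, 185.5])), (10, array([193.1, 188.1])), (25, array([193.6, 191.9]))]
h1 -43 [(-10, array([192.1, 164.2])), (0, array([192.4, 167. ])), (10, array([192.8, 169.7])), (25, array([193.3, 173.8]))]
h1 -55 [(-10, array([193.6, 166.4])), (0, array([193.9, 169.2])), (10, array([194.3, 172. ])), (25, array([194.8, 176.1]))]
170 [(np.uint8(22), np.uint8(26), np.uint8(24)), (np.uint8(28), np.uint8(23), np.uint8(26)), (np.uint8(30), np.uint8(33), np.uint8(34)), (np.uint8(23), np.uint8(25), np.uint8(27)), (np.uint8(80), np.uint8(80), np.uint8(80)), (np.uint8(90), np.uint8(88), np.uint8(87))]
171 [(np.uint8(48), np.uint8(48), np.uint8(46)), (np.uint8(32), np.uint8(33), np.uint8(31)), (np.uint8(57), np.uint8(54), np.uint8(53)), (np.uint8(38), np.uint8(38), np.uint8(40)), (np.uint8(72), np.uint8(68), np.uint8(68)), (np.uint8(88), np.u
[... 4767 characters left out ...]
, np.uint8(64), np.uint8(75)), (np.uint8(76), np.uint8(76), np.uint8(70)), (np.uint8(87), np.uint8(83), np.uint8(84)), (np.uint8(92), np.uint8(91), np.uint8(90))]
190 [(np.uint8(21), np.uint8(35), np.uint8(77)), (np.uint8(70), np.uint8(70), np.uint8(74)), (np.uint8(77), np.uint8(73), np.uint8(69)), (np.uint8(82), np.uint8(80), np.uint8(77)), (np.uint8(88), np.uint8(86), np.uint8(87)), (np.uint8(85), np.uint8(86), np.uint8(84))]
191 [(np.uint8(67), np.uint8(68), np.uint8(75)), (np.uint8(83), np.uint8(79), np.uint8(76)), (np.uint8(85), np.uint8(81), np.uint8(82)), (np.uint8(91), np.uint8(88), np.uint8(90)), (np.uint8(85), np.uint8(80), np.uint8(82)), (np.uint8(86), np.uint8(82), np.uint8(85))]
```

```bash
python3 - <<'E'
from h import *
c=eyes.capture("top");s0,R0=cur()
R=np.array(c["R"]);print("cam",-R.T@np.array(c["t"]), ctrl.sense()["time_s"])
f=lambda p,o:((p-o[0])*o[1]+[400,0]).round()
for y in(-27,-41):
  print("h3",y,[(d,f(px(c,s0+R0.apply([0,y,d])),(np.array([125,180]),400/60))) for d in(-40,-10,25)])
  print("h3 x+-11",[f(px(c,s0+R0.apply([x,y,-10])),(np.array([125,180]),400/60)) for x in(-11,11)])
p1=np.array([509.6,287,90.5])
for y in(-43,-57):
  print("h1",y,[(d,((px(c,p1+R0.apply([0,y,d]))-[105,160])*[4,400/90]+[400,0]).round()) for d in(-40,-10,25)])
t=cv2.imread("pics/side1.png")
cv2.imwrite("pics/z.png",np.hstack([cv2.resize(t[110:190,155:225],(390,446),interpolation=2),cv2.resize(eyes.capture("side")["frame"][130:200,160:221],(390,446),interpolation=2)]))
E
```

```text
cam [ 313.81641617   -7.58175373 1183.47896063] 6.45
h3 -27 [(-40, array([641., 217.])), (-10, array([657., 226.])), (25, array([674., 236.]))]
h3 x+-11 [array([660., 203.]), array([653., 249.])]
h3 -41 [(-40, array([671., 221.])), (-10, array([686., 229.])), (25, array([703., 239.]))]
h3 x+-11 [array([690., 206.]), array([682., 252.])]
h1 -43 [(-40, array([624., 216.])), (-10, array([634., 223.])), (25, array([645., 230.]))]
h1 -57 [(-40, array([643., 218.])), (-10, array([653., 225.])), (25, array([663., 232.]))]
```

View pics/z.png

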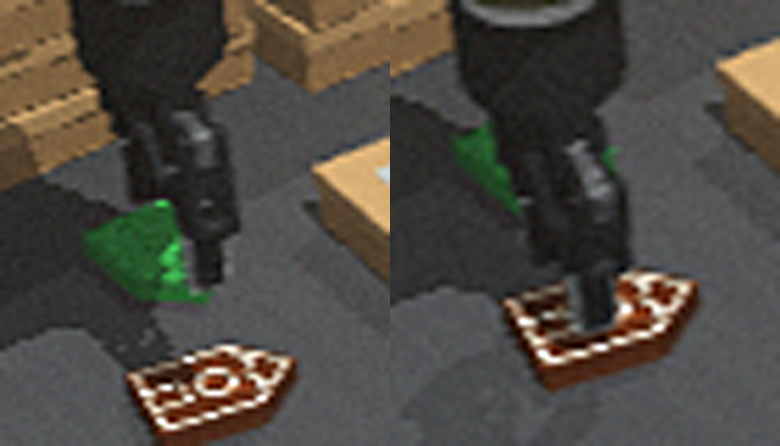

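Request:
{"api": "step_arm", "payload": {"increments": [{"dx": 0,"dy": 0,"dz": 0,"wx": 0,"wy": 0,"wz": 0},{"dx": 0,"dy": 0,"dz": 0,"wx": 0,"wy": 0,"wz": 0},{"dx": 0,"dy": 0,"dz": 0,"wx": 0,"wy": 0,"wz": 0}], "fingers": 73}}

```text
time_s: 6.8
eef_pos: [506.9, 289.4, 15.7]
ee_rot: [-0.0, 0.108, 0.994, -0.0]
force: [0.2, 0.2, 1.5]
grip_width: 0.852
grip_force: 0.0
```

Request:
{"api": "step_arm", "payload": {"increments": [{"dx": 0,"dy": 0,"dz": 0.1,"wx": 0,"wy": 0,"wz": 0},{"dx": 0,"dy": 0,"dz": 0.1,"wx": 0,"wy": 0,"wz": 0},{"dx": 0,"dy": 0,"dz": 0.1,"wx": 0,"wy": 0,"wz": 0},{"dx": 0,"dy": 0,"dz": 0,"wx": 0,"wy": 0,"wz": 0}]}}

```text
time_s: 7.2
eef_pos: [506.6, 289.3, 7.7]
ee_rot: [-0.0, 0.108, 0.994, -0.0]
force: [0.4, -0.5, 0.4]
grip_width: 0.856
grip_force: 0.0
```

```bash
python3 - <<'E'
from h import *
c={k:eyes.capture(k) for k in("side","top")}
print(ctrl.sense()["force"],ctrl.sense()["time_s"])
a=c["side"]["frame"][130:200,160:221];b=c["top"]["frame"][180:240,125:185]
cv2.imwrite("pics/h4.png",np.hstack([cv2.resize(a,(390,446),interpolation=2),cv2.resize(b,(400,446),interpolation=2)]))
E
```

```text
[0.52876345 0.41526403 0.70287636] 7.3
```

View pics/h4.png

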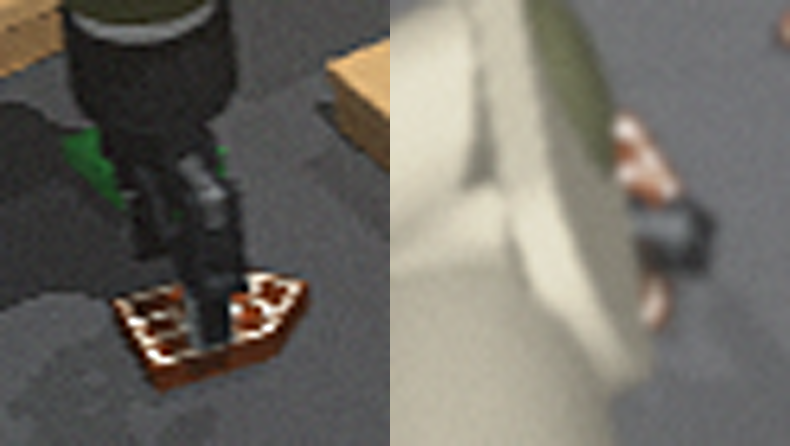

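Request:
{"api": "step_arm", "payload": {"increments": [{"dx": 0,"dy": 0,"dz": 0.12,"wx": 0,"wy": 0,"wz": 0},{"dx": 0,"dy": 0,"dz": 0.12,"wx": 0,"wy": 0,"wz": 0},{"dx": 0,"dy": 0,"dz": 0.12,"wx": 0,"wy": 0,"wz": 0},{"dx": 0,"dy": 0,"dz": 0,"wx": 0,"wy": 0,"wz": 0}]}}

```text
time_s: 7.7
eef_pos: [506.6, 289.3, -1.3]
ee_rot: [-0.0, 0.108, 0.994, -0.0]
force: [0.3, 0.5, 0.4]
grip_width: 0.854
grip_force: 0.0
```

Request:
{"api": "step_arm", "payload": {"increments": [{"dx": 0,"dy": 0,"dz": 0.1,"wx": 0,"wy": 0,"wz": 0},{"dx": 0,"dy": 0,"dz": 0.1,"wx": 0,"wy": 0,"wz": 0},{"dx": 0,"dy": 0,"dz": 0,"wx": 0,"wy": 0,"wz": 0}]}}

```text
time_s: 8.0
eef_pos: [506.7, 289.3, -6.1]
ee_rot: [-0.0, 0.108, 0.994, -0.0]
force: [-0.7, 0.3, -0.5]
grip_width: 0.856
grip_force: 0.0
```

Request:
{"api": "step_arm", "payload": {"increments": [{"dx": 0,"dy": 0,"dz": 0,"wx": 0,"wy": 0,"wz": 0},{"dx": 0,"dy": 0,"dz": 0,"wx": 0,"wy": 0,"wz": 0},{"dx": 0,"dy": 0,"dz": 0,"wx": 0,"wy": 0,"wz": 0},{"dx": 0,"dy": 0,"dz": 0,"wx": 0,"wy": 0,"wz": 0}], "fingers": 54, "squeeze": 30}}

```text
time_s: 8.4
eef_pos: [507.0, 289.5, -5.5]
ee_rot: [0.0, 0.108, 0.994, 0.0]
force: [0.6, 0.8, 1.2]
grip_width: 0.692
grip_force: 32.5
```

```bash
cat >> h.py <<'E'
TD=RD*FLIP
OFF=np.array([0,0,5.5])     # house origin from TCP, in house frame (x,y,z)
def seat(x,y,z): return DO+RD.apply([x,y,z])-RD.apply(OFF)
E
python3 - <<'E'
from h import *
p,R=cur()
plan([(p+[0,0,60],R),(seat(34,0,60),TD)],vmax=24.5)
E
```

```text
[{"dx":0,"dy":0,"dz":-0.8,"wx":0,"wy":0,"wz":0},
 {"dx":0,"dy":0,"dz":-0.8,"wx":0,"wy":0,"wz":0},
 {"dx":0,"dy":0,"dz":-0.8,"wx":0,"wy":0,"wz":0},
-- at [507.  289.5  54.5]
 {"dx":-0.05,"dy":-0.98,"dz":-0.17,"wx":-0.04,"wy":-0.18,"wz":-0.26},
 {"dx":-0.02,"dy":-0.98,"dz":-0.17,"wx":-0.04,"wy":-0.18,"wz":-0.26},
[{"dx":0,"dy":-0.98,"dz":-0.18,"wx":-0.04,"wy":-0.18,"wz":-0.26},
 {"dx":0.02,"dy":-0.98,"dz":-0.18,"wx":-0.04,"wy":-0.19,"wz":-0.26},
 {"dx":0.05,"dy":-0.98,"dz":-0.19,"wx":-0.04,"wy":-0.18,"wz":-0.26},
 {"dx":0.07,"dy":-0.97,"dz":-0.19,"wx":-0.04,"wy":-0.19,"wz":-0.26},
 {"dx":0.09,"dy":-0.97,"dz":-0.2,"wx":-0.04,"wy":-0.18,"wz":-0.26},
[{"dx":0.11,"dy":-0.97,"dz":-0.2,"wx":-0.04,"wy":-0.19,"wz":-0.26},
 {"dx":0.14,"dy":-0.96,"dz":-0.21,"wx":-0.04,"wy":-0.18,"wz":-0.26},
 {"dx":0.16,"dy":-0.96,"dz":-0.22,"wx":-0.04,"wy":-0.19,"wz":-0.26},
 {"dx":0.18,"dy":-0.95,"dz":-0.22,"wx":-0.04,"wy":-0.18,"wz":-0.26},
 {"dx":0.2,"dy":-0.95,"dz":-0.23,"wx":-0.04,"wy":-0.19,"wz":-0.26},
[{"dx":0.22,"dy":-0.94,"dz":-0.24,"wx":-0.04,"wy":-0.18,"wz":-0.26},
 {"dx":0.24,"dy":-0.93,"dz":-0.25,"wx":-0.04,"wy":-0.19,"wz":-0.26},
 {"dx":0.26,"dy":-0.93,"dz":-0.26,"wx":-0.05,"wy":-0.18,"wz":-0.26},
 {"dx":0.29,"dy":-0.91,"dz":-0.26,"wx":-0.04,"wy":-0.19,"wz":-0.25},
-- at [441.2 -97.2 122.3]
```

Request:
{"api": "step_arm", "payload": {"increments": [{"dx": 0,"dy": 0,"dz": -0.5,"wx": 0,"wy": 0,"wz": 0},{"dx": 0,"dy": 0,"dz": -0.95,"wx": 0,"wy": 0,"wz": 0},{"dx": 0,"dy": 0,"dz": -0.95,"wx": 0,"wy": 0,"wz": 0},{"dx": -0.05,"dy": -0.5,"dz": -0.2,"wx": 0,"wy": -0.18,"wz": -0.26},{"dx": -0.02,"dy": -0.98,"dz": -0.17,"wx": -0.04,"wy": -0.18,"wz": -0.26}]}}

```text
time_s: 8.9
eef_pos: [501.7, 253.3, 65.1]
ee_rot: [0.02, 0.08, 0.997, 0.001]
force: [0.8, 0.4, -0.9]
grip_width: 0.693
grip_force: 32.6
```

Request:
{"api": "step_arm", "payload": {"increments": [{"dx": 0,"dy": -0.98,"dz": -0.18,"wx": -0.04,"wy": -0.18,"wz": -0.26},{"dx": 0.02,"dy": -0.98,"dz": -0.18,"wx": -0.04,"wy": -0.18,"wz": -0.26},{"dx": 0.05,"dy": -0.98,"dz": -0.18,"wx": -0.04,"wy": -0.18,"wz": -0.26},{"dx": 0.07,"dy": -0.98,"dz": -0.18,"wx": -0.04,"wy": -0.18,"wz": -0.26},{"dx": 0.09,"dy": -0.98,"dz": -0.2,"wx": -0.04,"wy": -0.18,"wz": -0.26}]}}

```text
time_s: 9.4
eef_pos: [480.4, 130.7, 85.8]
ee_rot: [0.067, 0.012, 0.998, 0.005]
force: [0.3, 0.7, -1.6]
grip_width: 0.693
grip_force: 32.6
```

Request:
{"api": "step_arm", "payload": {"increments": [{"dx": 0.11,"dy": -0.97,"dz": -0.2,"wx": -0.04,"wy": -0.18,"wz": -0.26},{"dx": 0.14,"dy": -0.97,"dz": -0.2,"wx": -0.04,"wy": -0.18,"wz": -0.26},{"dx": 0.16,"dy": -0.97,"dz": -0.2,"wx": -0.04,"wy": -0.18,"wz": -0.26},{"dx": 0.18,"dy": -0.95,"dz": -0.22,"wx": -0.04,"wy": -0.18,"wz": -0.26},{"dx": 0.2,"dy": -0.95,"dz": -0.22,"wx": -0.04,"wy": -0.18,"wz": -0.26}]}}

```text
time_s: 9.9
eef_pos: [460.1, 9.4, 106.5]
ee_rot: [0.115, -0.056, 0.992, 0.011]
force: [-0.2, -0.1, -1.4]
grip_width: 0.692
grip_force: 32.6
```

```bash
python3 - <<'E'
from h import *
p,R=cur();s=ctrl.sense();print(p,s["grip_force"],s["grip_width"],s["time_s"])
plan([(seat(34,0,60),TD)],vmax=24.5)
E
```

```text
[460.14044253   9.42631514 106.54199049] 32.63084828853607 0.6916187878984815 9.9
[{"dx":0.21,"dy":-0.83,"dz":-0.19,"wx":-0.04,"wy":-0.16,"wz":-0.2},
 {"dx":0.22,"dy":-0.82,"dz":-0.19,"wx":-0.04,"wy":-0.16,"wz":-0.2},
 {"dx":0.24,"dy":-0.82,"dz":-0.2,"wx":-0.04,"wy":-0.16,"wz":-0.2},
 {"dx":0.25,"dy":-0.81,"dz":-0.21,"wx":-0.04,"wy":-0.16,"wz":-0.21},
 {"dx":0.27,"dy":-0.81,"dz":-0.21,"wx":-0.04,"wy":-0.15,"wz":-0.2},
-- at [441.3 -97.2 122.3]
```

Request:
{"api": "step_arm", "payload": {"increments": [{"dx": 0.21,"dy": -0.83,"dz": -0.19,"wx": -0.04,"wy": -0.16,"wz": -0.2},{"dx": 0.22,"dy": -0.82,"dz": -0.19,"wx": -0.04,"wy": -0.16,"wz": -0.2},{"dx": 0.24,"dy": -0.82,"dz": -0.2,"wx": -0.04,"wy": -0.16,"wz": -0.2},{"dx": 0.25,"dy": -0.81,"dz": -0.2,"wx": -0.04,"wy": -0.16,"wz": -0.2},{"dx": 0.27,"dy": -0.81,"dz": -0.2,"wx": -0.04,"wy": -0.16,"wz": -0.2}]}}

```text
time_s: 10.4
eef_pos: [441.4, -97.1, 121.8]
ee_rot: [0.156, -0.109, 0.982, 0.017]
force: [-0.1, -0.5, -1.0]
grip_width: 0.691
grip_force: 32.6
```

Request:
{"api": "step_arm", "payload": {"increments": [{"dx": 0,"dy": 0,"dz": 0,"wx": 0,"wy": 0,"wz": 0},{"dx": 0,"dy": 0,"dz": 0,"wx": 0,"wy": 0,"wz": 0}]}}

```text
time_s: 10.6
eef_pos: [441.5, -96.4, 121.3]
ee_rot: [0.155, -0.107, 0.982, 0.017]
force: [0.2, -0.0, -1.3]
grip_width: 0.695
grip_force: 32.6
```

```bash
cat > m2.py <<'E'
from h import *
np.set_printoptions(precision=1,suppress=True)
p,R=cur();print("tcp",p,"in deck",RD.inv().apply(p-DO),"roterr deg",np.degrees((R.inv()*TD).as_rotvec()),ctrl.sense()["force"])
C={k:eyes.capture(k) for k in("side","top")}
loc={"house":[0,0,0],"window":[12,0,14],"roof_tip":[60,0,14]}
for k in C:
    for n in loc:
        for r in eyes.landmark_of(k,n)[:4]:
            W=w(C[k],r["point"]);d=RD.inv().apply(W-DO)
            if abs(d).max()<150: print(k,n,round(r["p"],2),"deck",d,"=> origin",d-loc[n])
imgs=[]
for k,h in(("side",34),("top",34)):
    u,v=map(int,px(C[k],DO+RD.apply([50,0,20])));imgs.append(cv2.resize(C[k]["frame"][v-h:v+h,u-h:u+h],(400,400),interpolation=2));print(k,"crop origin",u-h,v-h)
cv2.imwrite("pics/"+sys.argv[1]+".png",np.hstack(imgs));print(ctrl.sense()["time_s"])
E
python3 m2.py d1
```

```text
tcp [441.5 -96.4 121.3] in deck [34.   0.8 53.4] roterr deg [-0.  -0.  -0.2] [ 0.2 -0.  -1.3]
side house 0.72 deck [36.4  2.7 60.3] => origin [36.4  2.7 60.3]
side window 0.69 deck [44.8  3.6 74.1] => origin [32.8  3.6 60.1]
side roof_tip 0.65 deck [99.6  1.6 75. ] => origin [39.6  1.6 61. ]
side roof_tip 0.56 deck [45.   2.6 73.1] => origin [-15.    2.6  59.1]
top house 0.51 deck [38.5  1.2 58.9] => origin [38.5  1.2 58.9]
top window 0.61 deck [46.9  2.3 74.9] => origin [34.9  2.3 60.9]
top roof_tip 0.72 deck [95.9  2.4 74.6] => origin [35.9  2.4 60.6]
side crop origin 222 200
top crop origin 243 175
11.0
```

View pics/d1.png

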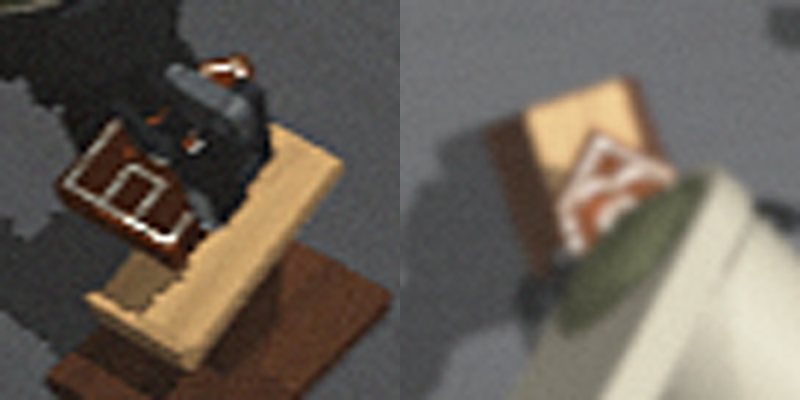

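Request:
{"api": "step_arm", "payload": {"increments": [{"dx": 0.03,"dy": -0.02,"dz": 0.6,"wx": 0,"wy": 0,"wz": 0},{"dx": 0.03,"dy": -0.02,"dz": 0.6,"wx": 0,"wy": 0,"wz": 0},{"dx": 0.03,"dy": -0.02,"dz": 0.6,"wx": 0,"wy": 0,"wz": 0},{"dx": 0.01,"dy": -0.01,"dz": 0.35,"wx": 0,"wy": 0,"wz": 0},{"dx": 0,"dy": 0,"dz": 0,"wx": 0,"wy": 0,"wz": 0}]}}

```text
time_s: 11.5
eef_pos: [455.5, -94.5, 68.1]
ee_rot: [0.154, -0.108, 0.982, 0.018]
force: [0.1, 0.0, -1.3]
grip_width: 0.688
grip_force: 32.6
```

```bash
python3 m2.py d2
```

```text
tcp [455.5 -94.5  68.1] in deck [31.  -0.4 -1.5] roterr deg [ 0.1 -0.1 -0.2] [ 0.1  0.  -1.3]
side house 0.56 deck [33.1  2.4  6.6] => origin [33.1  2.4  6.6]
side house 0.34 deck [ 27.3   1.5 -69.8] => origin [ 27.3   1.5 -69.8]
side window 0.57 deck [40.5  0.7 20.4] => origin [28.5  0.7  6.4]
side roof_tip 0.81 deck [94.8 -0.6 18.2] => origin [34.8 -0.6  4.2]
side roof_tip 0.42 deck [-2.7  0.9  1.8] => origin [-62.7   0.9 -12.2]
top house 0.53 deck [33.6 -0.4  7.1] => origin [33.6 -0.4  7.1]
top window 0.73 deck [43.2 -2.  20.1] => origin [31.2 -2.   6.1]
top roof_tip 0.65 deck [88.3 -3.3 18.8] => origin [28.3 -3.3  4.8]
side crop origin 222 200
top crop origin 243 175
11.9
```

Request:
{"api": "step_arm", "payload": {"increments": [{"dx": -0.05,"dy": 0,"dz": 0.08,"wx": 0,"wy": 0,"wz": 0},{"dx": 0,"dy": 0,"dz": 0.08,"wx": 0,"wy": 0,"wz": 0},{"dx": 0,"dy": 0,"dz": 0,"wx": 0,"wy": 0,"wz": 0}]}}

```text
time_s: 12.2
eef_pos: [458.2, -94.3, 65.4]
ee_rot: [0.155, -0.108, 0.982, 0.017]
force: [-0.5, 0.9, -1.4]
grip_width: 0.694
grip_force: 32.6
```

Request:
{"api": "step_arm", "payload": {"increments": [{"dx": 0,"dy": 0,"dz": 0.04,"wx": 0,"wy": 0,"wz": 0},{"dx": 0,"dy": 0,"dz": 0,"wx": 0,"wy": 0,"wz": 0}]}}

```text
time_s: 12.4
eef_pos: [458.3, -94.3, 65.2]
ee_rot: [0.155, -0.108, 0.982, 0.017]
force: [-10.2, -0.6, 14.9]
grip_width: 0.69
grip_force: 34.3
```

Request:
{"api": "step_arm", "payload": {"increments": [{"dx": 0,"dy": 0,"dz": -0.02,"wx": 0,"wy": 0,"wz": 0},{"dx": 0,"dy": 0,"dz": 0,"wx": 0,"wy": 0,"wz": 0}]}}

```text
time_s: 12.6
eef_pos: [458.3, -94.3, 65.2]
ee_rot: [0.155, -0.108, 0.982, 0.017]
force: [-4.3, -0.8, 5.5]
grip_width: 0.692
grip_force: 33.4
```

Request:
{"api": "step_arm", "payload": {"increments": [{"dx": 0,"dy": 0,"dz": 0,"wx": 0,"wy": 0,"wz": 0},{"dx": 0,"dy": 0,"dz": 0,"wx": 0,"wy": 0,"wz": 0},{"dx": 0,"dy": 0,"dz": 0,"wx": 0,"wy": 0,"wz": 0},{"dx": 0,"dy": 0,"dz": 0,"wx": 0,"wy": 0,"wz": 0}], "fingers": 80}}

```text
time_s: 13.0
eef_pos: [458.3, -94.3, 65.0]
ee_rot: [0.155, -0.108, 0.982, 0.017]
force: [-0.1, -0.8, -0.2]
grip_width: 0.939
grip_force: 0.0
```

Request:
{"api": "step_arm", "payload": {"increments": [{"dx": 0,"dy": 0,"dz": -0.3,"wx": 0,"wy": 0,"wz": 0},{"dx": 0,"dy": 0,"dz": -0.9,"wx": 0,"wy": 0,"wz": 0},{"dx": 0,"dy": 0,"dz": -0.9,"wx": 0,"wy": 0,"wz": 0},{"dx": 0,"dy": 0,"dz": -0.9,"wx": 0,"wy": 0,"wz": 0},{"dx": 0,"dy": 0,"dz": -0.9,"wx": 0,"wy": 0,"wz": 0}]}}

```text
time_s: 13.5
eef_pos: [428.5, -101.0, 159.1]
ee_rot: [0.155, -0.108, 0.982, 0.017]
force: [0.3, 0.5, -0.8]
grip_width: 0.938
grip_force: 0.0
```

```bash
python3 m2.py d3; cat >> h.py <<'E'
GX=np.array([557.2,-300.6]); 
E
python3 - <<'E'
from h import *
# gauge yaw cost scan at fixed position, both cameras
C={k:eyes.capture(k) for k in("side","top")}
for k in C:
    r=pick(k,"gauge",px(C[k],[*GX,120]))
    if r is None: print(k,"none");continue
    print(k,r[0].sum(),[(round(y,2),round(float(min(np.abs(sil(C[k],GAUGE,(GX[0]+a,GX[1]+b,y))-r[0]).sum()/r[0].sum() for a in(-3,0,3) for b in(-3,0,3))),3)) for y in np.arange(-1.6,1.6,.2)])
E
```

```text
tcp [ 428.5 -101.   159.1] in deck [32.7 -0.8 93.6] roterr deg [-0.  -0.  -0.2] [ 0.3  0.5 -0.8]
side house 0.71 deck [33.6 -1.3 -0.6] => origin [33.6 -1.3 -0.6]
side window 0.93 deck [44.6  1.7 15.9] => origin [32.6  1.7  1.9]
side roof_tip 0.95 deck [95.7 -1.4 15.7] => origin [35.7 -1.4  1.7]
top house 0.89 deck [37.9  0.3  0.5] => origin [37.9  0.3  0.5]
top window 0.78 deck [45.7 -2.2 11.7] => origin [33.7 -2.2 -2.3]
top window 0.25 deck [35.6 -1.1  1.1] => origin [ 23.6  -1.1 -12.9]
top roof_tip 0.61 deck [92.7 -4.4 15.9] => origin [32.7 -4.4  1.9]
side crop origin 222 200
top crop origin 243 175
13.9
side 552.0 [(np.float64(-1.6), 0.131), (np.float64(-1.4), 0.143), (np.float64(-1.2), 0.177), (np.float64(-1.0), 0.243), (np.float64(-0.8), 0.218), (np.float64(-0.6), 0.169), (np.float64(-0.4), 0.141), (np.float64(-0.2), 0.116), (np.float64(-0.0), 0.097), (np.float64(0.2), 0.093), (np.float64(0.4), 0.11), (np.float64(0.6), 0.152), (np.float64(0.8), 0.115), (np.float64(1.0), 0.101), (np.float64(1.2), 0.118), (np.float64(1.4), 0.13)]
top 205.0 [(np.float64(-1.6), 0.102), (np.float64(-1.4), 0.129), (np.float64(-1.2), 0.166), (np.float64(-1.0), 0.193), (np.float64(-0.8), 0.189), (np.float64(-0.6), 0.167), (np.float64(-0.4), 0.125), (np.float64(-0.2), 0.092), (np.float64(-0.0), 0.072), (np.float64(0.2), 0.113), (np.float64(0.4), 0.164), (np.float64(0.6), 0.203), (np.float64(0.8), 0.203), (np.float64(1.0), 0.155), (np.float64(1.2), 0.116), (np.float64(1.4), 0.094)]
```

```bash
python3 - <<'E'
from h import *
T=Ro.from_euler('z',.05)*FLIP
plan([(np.r_[GX,195],T)],vmax=24.5)
E
```

```text
[{"dx":-0.36,"dy":-0.89,"dz":-0.04,"wx":0.03,"wy":0.3,"wz":0.16},
 {"dx":-0.37,"dy":-0.89,"dz":-0.05,"wx":0.03,"wy":0.3,"wz":0.16},
 {"dx":-0.38,"dy":-0.88,"dz":-0.06,"wx":0.03,"wy":0.3,"wz":0.16},
 {"dx":-0.4,"dy":-0.87,"dz":-0.07,"wx":0.02,"wy":0.3,"wz":0.16},
 {"dx":-0.41,"dy":-0.87,"dz":-0.08,"wx":0.03,"wy":0.3,"wz":0.16},
[{"dx":-0.42,"dy":-0.86,"dz":-0.09,"wx":0.02,"wy":0.3,"wz":0.16},
 {"dx":-0.43,"dy":-0.85,"dz":-0.11,"wx":0.03,"wy":0.29,"wz":0.16},
 {"dx":-0.44,"dy":-0.85,"dz":-0.12,"wx":0.02,"wy":0.3,"wz":0.16},
 {"dx":-0.45,"dy":-0.84,"dz":-0.13,"wx":0.03,"wy":0.29,"wz":0.16},
 {"dx":-0.47,"dy":-0.83,"dz":-0.13,"wx":0.02,"wy":0.3,"wz":0.16},
-- at [ 557.3 -300.7  194.9]
```

Request:
{"api": "step_arm", "payload": {"increments": [{"dx": -0.36,"dy": -0.89,"dz": -0.06,"wx": 0.03,"wy": 0.3,"wz": 0.16},{"dx": -0.37,"dy": -0.89,"dz": -0.06,"wx": 0.03,"wy": 0.3,"wz": 0.16},{"dx": -0.38,"dy": -0.88,"dz": -0.06,"wx": 0.03,"wy": 0.3,"wz": 0.16},{"dx": -0.4,"dy": -0.88,"dz": -0.07,"wx": 0.02,"wy": 0.3,"wz": 0.16},{"dx": -0.41,"dy": -0.87,"dz": -0.08,"wx": 0.03,"wy": 0.3,"wz": 0.16}], "fingers": 70}}

```text
time_s: 14.6
eef_pos: [493.5, -202.0, 177.0]
ee_rot: [0.077, -0.066, 0.995, 0.008]
force: [0.8, 0.6, -0.2]
grip_width: 0.821
grip_force: 0.0
```

Request:
{"api": "step_arm", "payload": {"increments": [{"dx": -0.42,"dy": -0.86,"dz": -0.09,"wx": 0.02,"wy": 0.3,"wz": 0.16},{"dx": -0.43,"dy": -0.85,"dz": -0.11,"wx": 0.03,"wy": 0.3,"wz": 0.16},{"dx": -0.44,"dy": -0.85,"dz": -0.12,"wx": 0.02,"wy": 0.3,"wz": 0.16},{"dx": -0.45,"dy": -0.84,"dz": -0.13,"wx": 0.03,"wy": 0.3,"wz": 0.16},{"dx": -0.4,"dy": -0.7,"dz": -0.13,"wx": 0.02,"wy": 0.3,"wz": 0.16}]}}

```text
time_s: 15.1
eef_pos: [555.7, -298.9, 195.8]
ee_rot: [-0.002, -0.025, 1.0, -0.0]
force: [-0.9, 0.6, 0.3]
grip_width: 0.82
grip_force: 0.0
```

Request:
{"api": "step_arm", "payload": {"increments": [{"dx": 0,"dy": 0,"dz": 0,"wx": 0,"wy": 0,"wz": 0},{"dx": 0,"dy": 0,"dz": 0,"wx": 0,"wy": 0,"wz": 0}]}}

```text
time_s: 15.3
eef_pos: [555.1, -297.7, 195.3]
ee_rot: [-0.001, -0.025, 1.0, 0.0]
force: [0.5, 0.3, -0.1]
grip_width: 0.82
grip_force: 0.0
```

```bash
cat > m3.py <<'E'
from h import *
np.set_printoptions(precision=1,suppress=True)
p,R=cur();s=ctrl.sense();print("tcp",p,s["force"],s["grip_width"])
C={k:eyes.capture(k) for k in("side","top")}
for k in C:
    for n in("gauge","gauge_grip","tip_end"):
        for r in eyes.landmark_of(k,n)[:2]:
            W=w(C[k],r["point"]);print(k,n,round(r["p"],2),W,"in tool",R.inv().apply(W-p))
imgs=[]
for k,h in(("side",36),("top",36)):
    u,v=map(int,px(C[k],p));imgs.append(cv2.resize(C[k]["frame"][v-h:v+h,u-h:u+h],(400,400),interpolation=2));print(k,"crop",u-h,v-h)
cv2.imwrite("pics/"+sys.argv[1]+".png",np.hstack(imgs));print(ctrl.sense()["time_s"])
E
python3 m3.py g1; python3 -c "
from h import *
T=Ro.from_euler('z',.05)*FLIP
plan([(np.r_[GX,118],T)],vmax=20)"
```

```text
tcp [ 555.1 -297.7  195.3] [ 0.5  0.3 -0.1] 0.8196055679775479
side gauge 0.65 [ 562.2 -298.7   67.9] in tool [ -7.3  -1.4 127.4]
side gauge_grip 0.67 [ 553.1 -298.1  138.1] in tool [ 1.8 -0.3 57.2]
side tip_end 0.65 [603.9 158.9   4.6] in tool [-72.2 453.4 190.9]
side tip_end 0.34 [736.2  24.6   3.9] in tool [-197.6  312.7  191.2]
side crop 313 199
top crop 313 128
15.7
[{"dx":-0.02,"dy":-0.03,"dz":0.78,"wx":0,"wy":0,"wz":0},
 {"dx":-0.02,"dy":-0.03,"dz":0.78,"wx":0,"wy":0,"wz":0},
 {"dx":-0.02,"dy":-0.03,"dz":0.79,"wx":0,"wy":-0.01,"wz":0},
 {"dx":-0.02,"dy":-0.03,"dz":0.78,"wx":0,"wy":0,"wz":0},
-- at [ 557.1 -300.7  118.1]
```

Request:
{"api": "step_arm", "payload": {"increments": [{"dx": -0.02,"dy": -0.03,"dz": 0.8,"wx": 0,"wy": 0,"wz": 0},{"dx": -0.02,"dy": -0.03,"dz": 0.8,"wx": 0,"wy": 0,"wz": 0},{"dx": -0.02,"dy": -0.03,"dz": 0.8,"wx": 0,"wy": 0,"wz": 0},{"dx": -0.02,"dy": -0.02,"dz": 0.6,"wx": 0,"wy": 0,"wz": 0},{"dx": 0,"dy": 0,"dz": 0,"wx": 0,"wy": 0,"wz": 0}]}}

```text
time_s: 16.2
eef_pos: [556.5, -300.1, 119.1]
ee_rot: [-0.002, -0.025, 1.0, 0.001]
force: [-0.0, 0.7, -0.2]
grip_width: 0.819
grip_force: 0.0
```

Request:
{"api": "step_arm", "payload": {"increments": [{"dx": 0,"dy": 0,"dz": 0,"wx": 0,"wy": 0,"wz": 0},{"dx": 0,"dy": 0,"dz": 0,"wx": 0,"wy": 0,"wz": 0},{"dx": 0,"dy": 0,"dz": 0,"wx": 0,"wy": 0,"wz": 0},{"dx": 0,"dy": 0,"dz": 0,"wx": 0,"wy": 0,"wz": 0},{"dx": 0,"dy": 0,"dz": 0,"wx": 0,"wy": 0,"wz": 0}], "fingers": 12, "squeeze": 50}}

```text
time_s: 16.7
eef_pos: [557.6, -300.9, 122.2]
ee_rot: [0.0, -0.025, 1.0, -0.001]
force: [0.1, 0.7, 5.6]
grip_width: 0.274
grip_force: 49.1
```

Request:
{"api": "step_arm", "payload": {"increments": [{"dx": 0,"dy": 0,"dz": 0,"wx": 0,"wy": 0,"wz": 0},{"dx": 0,"dy": 0,"dz": 0,"wx": 0,"wy": 0,"wz": 0}]}}

```text
time_s: 16.9
eef_pos: [557.6, -300.9, 122.2]
ee_rot: [-0.0, -0.025, 1.0, -0.001]
force: [-0.4, 0.1, 6.1]
grip_width: 0.271
grip_force: 49.1
```

Request:
{"api": "step_arm", "payload": {"increments": [{"dx": 0,"dy": 0,"dz": -0.4,"wx": 0,"wy": 0,"wz": 0},{"dx": 0,"dy": 0,"dz": -0.9,"wx": 0,"wy": 0,"wz": 0},{"dx": 0,"dy": 0,"dz": -0.9,"wx": 0,"wy": 0,"wz": 0},{"dx": 0,"dy": 0,"dz": -0.9,"wx": 0,"wy": 0,"wz": 0},{"dx": 0,"dy": 0,"dz": -0.9,"wx": 0,"wy": 0,"wz": 0}]}}

```text
time_s: 17.4
eef_pos: [557.1, -300.4, 222.2]
ee_rot: [-0.001, -0.025, 1.0, 0.0]
force: [0.3, -1.5, -1.8]
grip_width: 0.273
grip_force: 50.0
```

Request:
{"api": "step_arm", "payload": {"increments": [{"dx": 0,"dy": 0,"dz": -0.9,"wx": 0,"wy": 0,"wz": 0},{"dx": 0,"dy": 0,"dz": 0,"wx": 0,"wy": 0,"wz": 0},{"dx": 0,"dy": 0,"dz": 0,"wx": 0,"wy": 0,"wz": 0}]}}

```text
time_s: 17.7
eef_pos: [557.2, -300.4, 242.9]
ee_rot: [-0.001, -0.025, 1.0, 0.0]
force: [0.6, -0.2, -2.0]
grip_width: 0.276
grip_force: 50.2
```

```bash
python3 m3.py g2; cat >> h.py <<'E'
GT=np.array([0,0,114.5])   # tip_end in tool frame
HX,HYD=34.4,-1.2
def gp(h,x=None,y=None): return DO+RD.apply([(HX+12) if x is None else x,HYD if y is None else y,14+h])-TD.apply(GT)
E
python3 -c "
from h import *
plan([(gp(50),TD)],vmax=24.5)"
```

```text
tcp [ 557.2 -300.4  242.9] [ 0.6 -0.2 -2. ] 0.2761587662085977
side gauge 0.56 [ 559.1 -297.   187.5] in tool [-2.2  3.3 55.4]
side gauge_grip 0.63 [ 552.9 -299.5  258.8] in tool [  4.2   1.1 -15.9]
side gauge_grip 0.21 [607.2 156.7   4.8] in tool [-73.4 453.9 238.2]
side crop 318 182
top crop 319 122
18.1
[{"dx":0.58,"dy":0.9,"dz":0,"wx":-0.03,"wy":-0.33,"wz":-0.18},
 {"dx":0.57,"dy":0.91,"dz":-0.02,"wx":-0.03,"wy":-0.34,"wz":-0.18},
 {"dx":0.55,"dy":0.93,"dz":-0.04,"wx":-0.03,"wy":-0.33,"wz":-0.18},
 {"dx":0.53,"dy":0.93,"dz":-0.05,"wx":-0.03,"wy":-0.34,"wz":-0.18},
 {"dx":0.51,"dy":0.95,"dz":-0.07,"wx":-0.03,"wy":-0.33,"wz":-0.18},
[{"dx":0.49,"dy":0.95,"dz":-0.08,"wx":-0.03,"wy":-0.34,"wz":-0.18},
 {"dx":0.47,"dy":0.97,"dz":-0.1,"wx":-0.03,"wy":-0.33,"wz":-0.18},
 {"dx":0.45,"dy":0.97,"dz":-0.11,"wx":-0.02,"wy":-0.34,"wz":-0.19},
 {"dx":0.42,"dy":0.98,"dz":-0.12,"wx":-0.03,"wy":-0.33,"wz":-0.18},
-- at [ 415.7 -104.4  244.1]
```

Request:
{"api": "step_arm", "payload": {"increments": [{"dx": 0.58,"dy": 0.9,"dz": 0,"wx": -0.03,"wy": -0.33,"wz": -0.18},{"dx": 0.57,"dy": 0.91,"dz": -0.02,"wx": -0.03,"wy": -0.33,"wz": -0.18},{"dx": 0.55,"dy": 0.93,"dz": -0.04,"wx": -0.03,"wy": -0.33,"wz": -0.18},{"dx": 0.53,"dy": 0.93,"dz": -0.05,"wx": -0.03,"wy": -0.33,"wz": -0.18},{"dx": 0.51,"dy": 0.95,"dz": -0.07,"wx": -0.03,"wy": -0.33,"wz": -0.18}]}}

```text
time_s: 18.6
eef_pos: [478.0, -190.7, 244.0]
ee_rot: [0.086, -0.072, 0.994, 0.01]
force: [-0.2, 0.2, -1.3]
grip_width: 0.273
grip_force: 50.1
```

Request:
{"api": "step_arm", "payload": {"increments": [{"dx": 0.49,"dy": 0.95,"dz": -0.08,"wx": -0.03,"wy": -0.33,"wz": -0.18},{"dx": 0.47,"dy": 0.97,"dz": -0.1,"wx": -0.03,"wy": -0.33,"wz": -0.18},{"dx": 0.45,"dy": 0.97,"dz": -0.11,"wx": -0.03,"wy": -0.34,"wz": -0.18},{"dx": 0.4,"dy": 0.9,"dz": -0.12,"wx": -0.03,"wy": -0.34,"wz": -0.18},{"dx": 0,"dy": 0,"dz": 0,"wx": 0,"wy": 0,"wz": 0}]}}

```text
time_s: 19.1
eef_pos: [415.0, -104.5, 244.8]
ee_rot: [0.155, -0.11, 0.982, 0.018]
force: [0.4, -0.5, -0.6]
grip_width: 0.274
grip_force: 50.1
```

```bash
cat > m4.py <<'E'
from h import *
np.set_printoptions(precision=1,suppress=True)
p,R=cur();s=ctrl.sense();print("tcp",p,s["force"],"model tip in deck",RD.inv().apply(p+R.apply(GT)-DO),"rot",np.degrees((R.inv()*TD).as_rotvec()))
C={k:eyes.capture(k) for k in("side","top")}
for k in C:
    for n in("house","window","roof_tip","tip_end","gauge","gauge_grip"):
        for r in eyes.landmark_of(k,n)[:2]:
            W=w(C[k],r["point"]);d=RD.inv().apply(W-DO)
            if abs(d).max()<250:print(k,n,round(r["p"],2),d)
imgs=[]
for k,h in(("side",30),("top",30)):
    u,v=map(int,px(C[k],DO+RD.apply([46,0,40])));imgs.append(cv2.resize(C[k]["frame"][v-h:v+h,u-h:u+h],(400,400),interpolation=2));print(k,"crop",u-h,v-h,"model tip px",px(C[k],p+R.apply(GT)))
    cv2.imwrite("pics/"+k+sys.argv[1]+".png",C[k]["frame"])
cv2.imwrite("pics/"+sys.argv[1]+".png",np.hstack(imgs));print(ctrl.sense()["time_s"])
E
python3 m4.py p1; python3 -c "
from h import *
plan([(gp(12),TD)],vmax=15)"
```

```text
tcp [ 415.  -104.5  244.8] [ 0.4 -0.5 -0.6] model tip in deck [45.8 -1.  64.8] rot [ 0.1 -0.1  0. ]
side house 0.9 [35.5  0.8 -0.4]
side house 0.75 [ 245.7 -151.3 -143.3]
side window 0.91 [45.3  2.6 16.8]
side roof_tip 0.84 [99.7 -0.6 17. ]
side gauge 0.73 [ 49.4   3.9 122.6]
side gauge 0.68 [44.3  3.4 15.8]
side gauge_grip 0.74 [ 43.7   2.3 197.5]
top house 0.6 [37.3 -0.9 -0.6]
top window 0.57 [43.4 -2.5 12.9]
top roof_tip 0.88 [93.7 -1.4 14.2]
top tip_end 0.63 [  61.4 -227.4  -84.4]
top gauge 0.66 [ 47.3  -2.3 123.7]
top gauge_grip 0.43 [ 47.9  -0.9 194.9]
side crop 224 201 model tip px [252.2 226.8]
top crop 249 181 model tip px [281.1 212.7]
19.8
[{"dx":0.01,"dy":0.03,"dz":0.51,"wx":0,"wy":-0.01,"wz":0},
 {"dx":0.01,"dy":0.03,"dz":0.51,"wx":0.01,"wy":0,"wz":-0.01},
 {"dx":0,"dy":0.03,"dz":0.52,"wx":0,"wy":-0.01,"wz":0},
-- at [ 427.3 -101.6  207.9]
```

Request:
{"api": "step_arm", "payload": {"increments": [{"dx": 0,"dy": 0,"dz": 0.5,"wx": 0,"wy": 0,"wz": 0},{"dx": 0,"dy": 0,"dz": 0.5,"wx": 0,"wy": 0,"wz": 0},{"dx": 0,"dy": 0,"dz": 0.5,"wx": 0,"wy": 0,"wz": 0},{"dx": 0,"dy": 0,"dz": 0.2,"wx": 0,"wy": 0,"wz": 0},{"dx": 0,"dy": 0,"dz": 0,"wx": 0,"wy": 0,"wz": 0}]}}

```text
time_s: 20.3
eef_pos: [429.3, -103.2, 203.9]
ee_rot: [0.154, -0.109, 0.982, 0.018]
force: [1.0, -1.2, -1.5]
grip_width: 0.276
grip_force: 50.1
```

```bash
python3 m4.py p2
```

```text
tcp [ 429.3 -103.2  203.9] [ 1.  -1.2 -1.5] model tip in deck [46.5 -2.8 21.6] rot [ 0.1 -0.1 -0.1]
side house 0.97 [32.3  0.9  1.6]
side window 0.59 [44.  -2.  16.7]
side window 0.19 [50.9 -0.2 78.6]
side roof_tip 0.59 [98.9  2.1 14.8]
side gauge 0.7 [48.9  1.8 82.9]
side gauge_grip 0.94 [ 45.   -2.2 154.9]
side gauge_grip 0.2 [ 59.2 223.1 -80. ]
top house 0.56 [34.4  0.5  2.1]
top window 0.84 [43.1 -1.  14.9]
top roof_tip 0.73 [ 61.6 218.3 -80.7]
top gauge 0.45 [46.5 -5.4 83.3]
top gauge_grip 0.57 [ 47.1  -5.6 149.6]
side crop 224 201 model tip px [256.7 236.1]
top crop 249 181 model tip px [279.2 210. ]
21.0
```

View pics/p2.png

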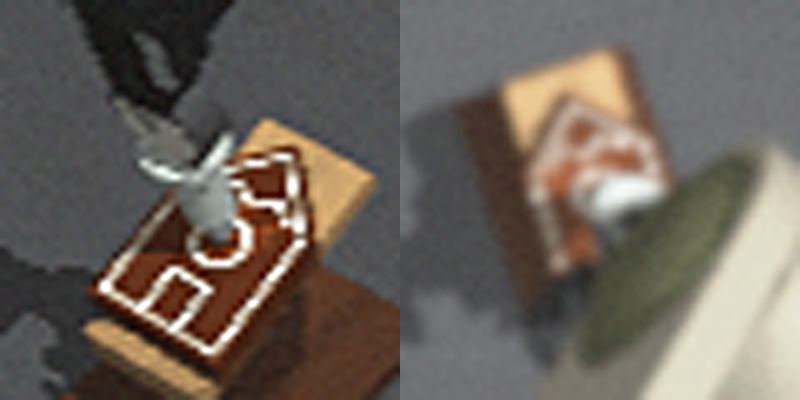

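Request:
{"api": "step_arm", "payload": {"increments": [{"dx": 0,"dy": 0.05,"dz": 0.1,"wx": 0,"wy": 0,"wz": 0},{"dx": 0,"dy": 0,"dz": 0.1,"wx": 0,"wy": 0,"wz": 0},{"dx": 0,"dy": 0,"dz": 0,"wx": 0,"wy": 0,"wz": 0},{"dx": 0,"dy": 0,"dz": 0,"wx": 0,"wy": 0,"wz": 0}]}}

```text
time_s: 21.4
eef_pos: [430.6, -101.7, 199.4]
ee_rot: [0.154, -0.109, 0.982, 0.018]
force: [0.0, 0.4, -1.4]
grip_width: 0.277
grip_force: 50.1
```

```bash
cat > f.py <<'E'
from h import *
np.set_printoptions(precision=2,suppress=True)
p,R=cur();print("tip model in deck",RD.inv().apply(p+R.apply(GT)-DO))
F=[]
for i in range(8): eyes.capture("side");F.append(RD.inv().apply(ctrl.sense()["force"]))
print("force deck axes mean",np.mean(F,0),"sd",np.std(F,0),ctrl.sense()["time_s"])
E
python3 f.py
```

```text
tip model in deck [46.73 -1.78 16.85]
force deck axes mean [-0.66  0.12 -1.58] sd [0.41 0.59 0.57] 21.8
```

Request:
{"api": "step_arm", "payload": {"increments": [{"dx": 0,"dy": 0,"dz": 0.1,"wx": 0,"wy": 0,"wz": 0},{"dx": 0,"dy": 0,"dz": 0.1,"wx": 0,"wy": 0,"wz": 0},{"dx": 0,"dy": 0,"dz": 0,"wx": 0,"wy": 0,"wz": 0},{"dx": 0,"dy": 0,"dz": 0,"wx": 0,"wy": 0,"wz": 0}]}}

```text
time_s: 22.2
eef_pos: [432.2, -101.5, 194.9]
ee_rot: [0.155, -0.109, 0.982, 0.018]
force: [-1.1, 0.5, 0.6]
grip_width: 0.272
grip_force: 50.4
```

```bash
python3 f.py
```

```text
tip model in deck [46.9  -1.98 12.01]
force deck axes mean [-0.39 -0.31  0.56] sd [0.52 0.6  0.37] 22.6
```

Request:
{"api": "step_arm", "payload": {"increments": [{"dx": 0,"dy": 0,"dz": 0.06,"wx": 0,"wy": 0,"wz": 0},{"dx": 0,"dy": 0,"dz": 0.06,"wx": 0,"wy": 0,"wz": 0},{"dx": 0,"dy": 0,"dz": 0,"wx": 0,"wy": 0,"wz": 0},{"dx": 0,"dy": 0,"dz": 0,"wx": 0,"wy": 0,"wz": 0}]}}

```text
time_s: 23.0
eef_pos: [433.1, -101.3, 192.0]
ee_rot: [0.155, -0.109, 0.982, 0.018]
force: [-0.1, 0.3, 2.6]
grip_width: 0.271
grip_force: 50.5
```

```bash
python3 f.py; python3 m4.py p3
```

```text
tip model in deck [46.87 -1.93  9.  ]
force deck axes mean [-0.16 -0.55  1.52] sd [0.54 0.43 0.58] 23.4
tcp [ 433.  -101.3  192. ] [-0.7 -1.   1.8] model tip in deck [46.8 -1.9  9. ] rot [ 0.1 -0.1 -0.1]
side house 0.64 [33.5 -0.8  2.4]
side window 0.73 [42.5 -0.1 16.4]
side tip_end 0.42 [ 61.5 223.2 -79. ]
side tip_end 0.39 [-114.3  -67.8  -25.3]
side gauge 0.53 [50.2 -0.8 67.4]
side gauge_grip 0.89 [ 46.2   2.1 143.5]
top house 0.6 [35.2  3.4  3.6]
top window 0.74 [48.  -1.1 14.7]
top roof_tip 0.55 [93.8 -2.6 15. ]
top tip_end 0.59 [ 202.   206.6 -131.1]
top gauge 0.6 [49.2 -0.7 69.5]
top gauge_grip 0.65 [40.  -2.1 14.9]
top gauge_grip 0.62 [ 47.8  -3.1 136.3]
side crop 224 201 model tip px [257.6 238.4]
top crop 249 181 model tip px [278.2 209.4]
24.1
```

```bash
python3 -c "
from rig import finish_job
print(finish_job())"
```

```text
the job is handed in; nothing more can be done
None
```

The job is handed in, with no verdict returned: the house lies on the rest, roof up the slope, foot about 4 mm above the lip. The gauge is still held square on the iced window, its tip pushed in about 5.5 mm at roughly 3 N.

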